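# Scoop float bodies onto the counting scale

## Task

Use the hand scoop to take wooden float bodies out of the stock bin and tip at least four of them into the tub on the counting scale, without touching the floats with the fingers; floats you do not need stay in the bin and none may end up anywhere else. Then lay the empty scoop flat on the bench again and let go, with the tub still standing on the scale and the other things on the bench undisturbed.

Things in the scene. Friction and masses are not known exactly. Their poses are not given: they have to be found in the camera images.
- scoop: loose aluminium hand scoop, about 180 g, lying flat, mouth away from the robot. Pan 100 mm long (x), 102 wide (y), 2.5 thick; back wall and rear half of sides 42 high, sides falling to 14 at the open mouth (+x end, straight edge). Black flat-sided handle 20 wide, 22 deep, 110 long, leaves the back wall 34 above the underside, rising backwards (-x) at 32 degrees. Origin: middle of pan's underside
- scoop_grip (a point): point on the handle's centreline 50 mm along it from the pan's back wall: 92.4 mm behind (-x) and 60.5 mm above the scoop's origin; a good place to grip, fingers closing across the handle (scoop's y)
- scoop_lip (a point): middle of the scoop's front edge, underside: 50 mm ahead (+x) of the scoop's origin
- bin: grey stacking bin, fixed. Inside 220 mm (x) by 120 mm (y), walls 4 mm thick. Origin: centre of its underside; floor 4 mm above, covered by a fixed rubber mat 2 to 10 mm thick (differs each time: feel for it; grippy). Front wall (-x, towards the robot) 26 mm high, back wall (+x) 80 mm; side walls 80 mm high for the rear 130 mm, then sloping down to 26 mm at the front
- scale: low white counting scale, 41 mm high, fixed to the bench; dark display on its front (-x). Origin: on the bench; its steel platform 146 by 160 mm is centred 15 mm behind (+x of) the origin, top 41 mm above the bench
- tub: round plain steel tub standing loose on the scale's platform, 300 g, 60 mm high, mouth 164 mm across (outside), foot 131 mm, wall 3 mm, inside floor 4 mm up. Origin: centre of its underside; its rim is 101 mm above the bench
- float0: turned wooden float body, a plain smooth (slippery) oval 46 mm long (its x) and 32 mm thick, about 14 g; origin at its centre. All six are alike and start scattered in one layer on the bin's mat, leaving the front 65 mm of it bare, each lying on its side; packed against a wall they resist the scoop with up to about 15 N before they ride onto it
- float1: turned wooden float body, a plain smooth (slippery) oval 46 mm long (its x) and 32 mm thick, about 14 g; origin at its centre. All six are alike and start scattered in one layer on the bin's mat, leaving the front 65 mm of it bare, each lying on its side; packed against a wall they resist the scoop with up to about 15 N before they ride onto it
- float2: turned wooden float body, a plain smooth (slippery) oval 46 mm long (its x) and 32 mm thick, about 14 g; origin at its centre. All six are alike and start scattered in one layer on the bin's mat, leaving the front 65 mm of it bare, each lying on its side; packed against a wall they resist the scoop with up to about 15 N before they ride onto it
- float3: turned wooden float body, a plain smooth (slippery) oval 46 mm long (its x) and 32 mm thick, about 14 g; origin at its centre. All six are alike and start scattered in one layer on the bin's mat, leaving the front 65 mm of it bare, each lying on its side; packed against a wall they resist the scoop with up to about 15 N before they ride onto it
- float4: turned wooden float body, a plain smooth (slippery) oval 46 mm long (its x) and 32 mm thick, about 14 g; origin at its centre. All six are alike and start scattered in one layer on the bin's mat, leaving the front 65 mm of it bare, each lying on its side; packed against a wall they resist the scoop with up to about 15 N before they ride onto it
- float5: turned wooden float body, a plain smooth (slippery) oval 46 mm long (its x) and 32 mm thick, about 14 g; origin at its centre. All six are alike and start scattered in one layer on the bin's mat, leaving the front 65 mm of it bare, each lying on its side; packed against a wall they resist the scoop with up to about 15 N before they ride onto it
- spool0: bystander: wooden thread spool standing on end, 42 mm diameter, 65 mm high; origin centre of underside
- spool1: bystander: wooden thread spool standing on end, 42 mm diameter, 65 mm high; origin centre of underside
- tape: bystander: roll of paper tape lying flat, 96 mm diameter, 24 mm high; origin centre of underside
- jar: bystander: amber jar with a steel cap, 66 mm diameter, 85 mm high; origin centre of underside
Things that resemble listed ones, but are neither listed nor needed, are in the scene too. Leave any purple or turquoise look-alike of the float0 alone.

How it is judged:
By the outcome, as a careful person would: the job done as asked, in the order asked, and still so for the second after the job is handed in, with the robot touching nothing.
It also fails if it takes over 58 s, if anything falls off the work surface, if the arm or the gripper's body presses on something with over 40 N, if the wrist force passes 120 N, or if a joint passes its speed limit or range.

## Robot

A 6-joint arm with a two-finger parallel gripper is mounted at the origin on the work surface. World frame = base frame: x ahead of the robot, y to its left, z up, the work surface at z = 0. Lengths are in m, angles in rad, forces in N, time in s.
With the tool pointing down it reaches from about 0.325 to 0.85 m from the base axis. Payload 4.4 kg.
Tool frame: the origin (TCP) lies on the centre line of the jaws, within the pads' length; the fingertips stand 8 mm ahead of it and the grasp point (between the pads) lies 11 mm behind it; z points along the fingers, y is the line along which they close (so a half turn about z gives the same grasp; the last joint's range is limited). The gripper opens to 94 mm and grips with 3 to 60 N. Pads are 16 mm wide; open, the fingers measure 119 mm over their backs; the gripper's body (75 mm by 177 mm) begins 78 mm behind the grasp point.
Start: joints at [-1.264, 0.207, 1.542, -0, 1.393, -0.15], TCP at [0.254, -0.516, 0.213] pointing down, gripper open.
Joint ranges: [-2.73, 2.73], [-0.86, 2.22], [0.23, 2.46], [-1.11, 4.25], [0.08, 2.63], [-2.82, 2.82]. Speed limits (rad/s): [2.79, 2.79, 3.14, 3.14, 3.14, 3.14].

## Interface

Orientations are given as a rotation vector (axis times angle).
In Python, from bench import bot gives the robot as it stands.
- The arm moves only by the tool arm_command, never from a script. Its argument "rows" is a list of rows, each a list of 2 entries, a list of its own where there are three numbers: the shift along the tool's x, y, z in m, then the turn, a rotation vector about the tool's x, y, z in degrees. A call has 1 to 8 rows; each row is the pose to reach, as a shift and turn from the pose commanded when the call began, along the tool's axes at that moment; what a row does not reach only later rows make up. A row lasts 1/12 s, in which the tool goes at most 41.7 mm and 7.16 degrees, less where a joint would pass 70% of its speed; a pose out of reach is approached as far as the arm can. A call with a gripper value outside its range is refused whole. "hand" is the gripper's target within -1 to 1 (shut at 1, half-way at 0, fully open at -1), set as the call begins (left out, the last holds). The fingers move at their own pace and stop on an object; the grip force is fixed at half the most. Time passes only in rows, so rows that repeat a pose let the fingers close. It gives the time, the measured TCP pose, the force, the opening and the grip force at its end, in the units of the state.
- bot.get_state(): the state, without advancing time (a new reading comes with each control period).
- bot.capture(name): name is "scene" or "top" or "wrist"; returns a dict with "frame" (384x512x3 uint8, red, green, blue), "z_map" (384x512 float32, m along the optical axis (not along the pixel's ray), 0 where there is no reading), "mtx" (3x3 intrinsics, pixels), "T" (4x4, takes a point from camera to world coordinates); the wrist camera has in their place "mount" (4x4, takes a point from camera to tool coordinates, whose origin is the TCP and whose axes are the flange's). Camera axes: x right, y up, looking along -z (the intrinsics and any distortion apply to the point x, -y, -z); pixel columns grow to the right and rows downward; lengths in m; the calibration is good to about 2 mm. The wrist camera is an equidistant fisheye: a pixel r from the principal point sees the ray r / f radians off the axis. A picture is of the moment at which its call begins: read the wrist's pose just before it.
- bot.finish_job(): hands the job in; it is judged then, once.
The state is a dict: "time_s": time; "q": joint angles; "joint_velocities": joint speeds; "effort": joint torques, N m; "position": TCP position; "tcp_rot": TCP orientation; "contact_force": force on the tool from outside, world axes, zero at the start; "moment": the same for the moment, N m; "gripper_width": finger opening in m; "grip_force": force on a finger pad.
Only numpy, scipy, OpenCV 4.12 (cv2) and the standard library are available. Lean on these libraries where they do the work, as an engineer would, in place of code of your own. Each camera call takes 0.05 s, during which the arm holds its last target. There are 200 camera calls.

## Working session

There is one attempt and no reset: what is moved stays moved. The work goes in short steps, Python scripts to look and compute and a tool call to move; the robot and the scene stay as the last step left them, time stands still between calls to the robot, and variables do not carry over. Pictures are saved under pics/ and viewed, at most 10 in all, crops included, and the job is handed in when it is done.

Besides the shell and the picture viewer there is one more tool, called after "Request:" by a JSON object that holds its "fn" and its "kwargs". arm_command: Moves the arm, as the interface text tells. Its arguments: {"type":"object","properties":{"rows":{"type":"array","items":{"type":"array"}},"hand":{"type":"number"}},"required":["rows"]}

```bash
mkdir -p pics; ls
cat > h.py <<'E'
import numpy as np, cv2
from scipy.spatial.transform import Rotation as R
from bench import bot
def pts(c):
    K=np.array(c["mtx"]);z=c["z_map"];v,u=np.mgrid[:z.shape[0],:z.shape[1]]
    p=np.stack([(u-K[0,2])/K[0,0]*z,-(v-K[1,2])/K[1,1]*z,-z],-1)
    T=np.array(c["T"]);return p@T[:3,:3].T+T[:3,3]
E
python3 - <<'E'
from h import *
s=bot.get_state();print({k:np.round(v,3).tolist() for k,v in s.items()})
for n in("top","scene"):
    c=bot.capture(n);np.savez("pics/%s0.npz"%n,**c)
    print(n,c["mtx"],c["T"],[k for k in c])
    cv2.imwrite("pics/%s0.png"%n,cv2.resize(c["frame"][:,:,::-1],(800,600)))
E
```

```text
pics
{'time_s': 0.0, 'q': [-1.265, 0.207, 1.543, 0.0, 1.393, -0.151], 'joint_velocities': [0.001, -0.001, 0.001, 0.001, -0.002, 0.0], 'effort': [0.0, -37.088, -28.142, 0.07, 0.036, -0.0], 'position': [0.253, -0.515, 0.212], 'tcp_rot': [-3.058, -0.711, 0.0], 'contact_force': [0.085, 0.666, -0.206], 'moment': [0.037, 0.009, -0.001], 'grip_force': 0.0, 'gripper_width': 0.094}
top [[353.61787815   0.         247.72865494]
 [  0.         353.61787815 191.71210097]
 [  0.           0.           1.        ]] [[-0.02978751  0.99784898 -0.05839626  0.47925816]
 [-0.99885228 -0.02752344  0.03919916  0.0304923 ]
 [ 0.03750758  0.05949688  0.99752358  0.97671733]
 [ 0.          0.          0.          1.        ]] ['frame', 'z_map', 'mtx', 'T']
scene [[472.79942187   0.         253.28513035]
 [  0.         472.79942187 185.83220728]
 [  0.           0.           1.        ]] [[ 0.83204298 -0.43180153  0.34821246  1.08457188]
 [ 0.55448003  0.62929421 -0.5445555  -0.85317029]
 [ 0.01601181  0.64617044  0.76302515  1.26212123]
 [ 0.          0.          0.          1.        ]] ['frame', 'z_map', 'mtx', 'T']
```

View pics/top0.png

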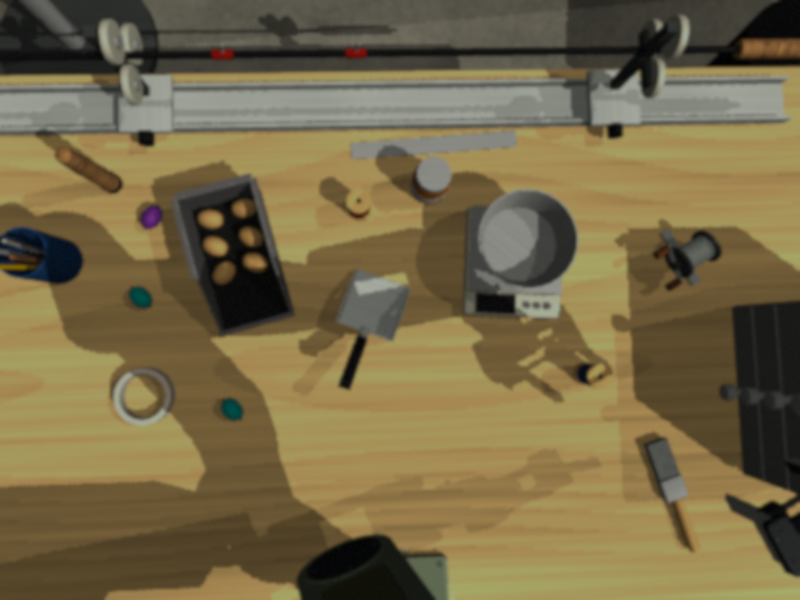

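View pics/scene0.png

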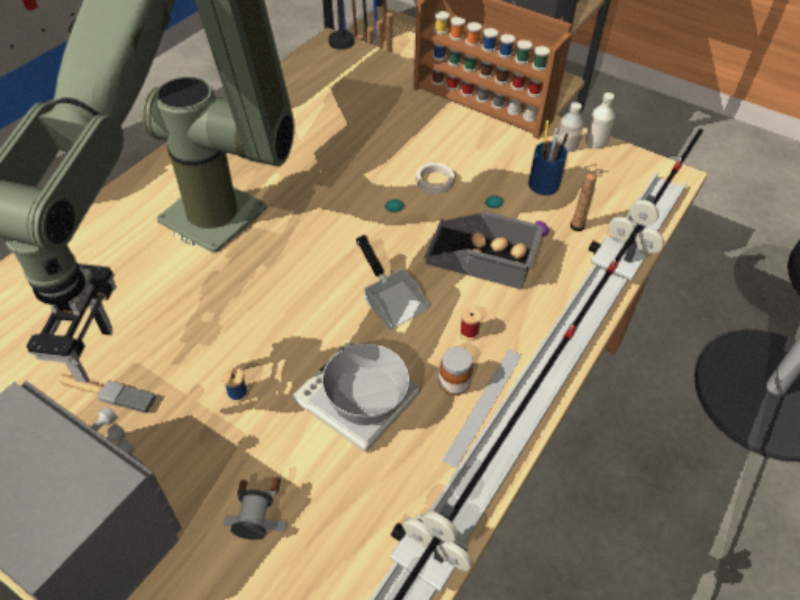

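Top view (800 px scale): bin about (235,255) with six brown floats in it. Scoop pan at (372,305), its handle end at (347,385). Tub at (527,238) on the scale. Spools at (357,203) and (592,373), jar at (433,178), tape at (142,397). The look-alikes at (150,216) purple and (140,297), (231,409) turquoise all lie outside the bin, so the floats I want are the six brown ones inside it.

Run:
```python
from h import *
c=dict(np.load("pics/top0.npz"));P=pts(c);f=c["frame"]
hsv=cv2.cvtColor(f,cv2.COLOR_RGB2HSV);v=hsv[...,2]
S=.64
def box(x0,y0,x1,y1):
    m=np.zeros(v.shape,bool);m[int(y0*S):int(y1*S),int(x0*S):int(x1*S)]=1;return m
def rect(p,n):
    r=cv2.minAreaRect((p[:,:2]*1000).astype(np.float32));print(n,len(p),"c",np.round(r[0],1),"size",np.round(r[1],1),"ang",round(r[2],1),"z",np.round(np.percentile(p[:,2],[2,50,98])*1000,1))
    print(np.round(cv2.boxPoints(r)).tolist())
z=P[...,2];ok=c["z_map"]>0
print("bench z",np.median(z[box(450,400,550,500)]))
b=box(160,165,305,345)&ok
rect(P[b&(z>.018)],"bin all")
rect(P[b&(z>.06)],"bin high")
hd=box(325,330,372,400)&ok&(v<60)
rect(P[hd],"handle")
p=P[hd];m=p.mean(0);d=np.linalg.svd(p-m)[2][0];t=(p-m)@d;print("axis",m,d,m+d*t.min(),m+d*t.max())
pan=box(325,262,420,345)&ok&(hsv[...,1]<70)&(v>60)
rect(P[pan],"pan")
t=box(460,180,590,320)&ok
q=P[t&(z>.09)];rect(q,"tub rim");
(cx,cy),r=cv2.minEnclosingCircle((q[:,:2]*1000).astype(np.float32));print("tub",cx,cy,r)
rect(P[t&(z>.03)&(z<.047)],"scale")
# floats
fm=b&(hsv[...,1]>60)&(v>70)&(z<.06)
n,l,st,ce=cv2.connectedComponentsWithStats(cv2.erode(fm.astype(np.uint8),np.ones((2,2))))
for i in range(1,n):
    if st[i,4]>30: print("float",st[i,4],ce[i]/S,np.round(P[l==i].mean(0)*1000),np.percentile(P[l==i][:,2],95))
for n,bx in dict(sp0=(340,185,375,220),jar=(405,150,455,205),sp1=(572,355,610,388)).items():
    mm=box(*bx)&ok&(z>.05);rect(P[mm],n)
im=np.hstack([f[100:270,60:260],]);print(im.shape)
cv2.imwrite("pics/crop.png",cv2.resize(f[95:265,100:275][:,:,::-1],None,fx=3.5,fy=3.5,interpolation=cv2.INTER_CUBIC))
```

```text
bench z 0.0007680580197975129
bin all 2771 c [609.1 267. ] size [241.8 183.2] ang 14.3 z [21.3 40.7 82.7]
[[469.0, 326.0], [515.0, 148.0], [749.0, 208.0], [704.0, 386.0]]
bin high 1019 c [644.9 255.2] size [178.3 142.8] ang 14.3 z [61.7 79.9 83.5]
[[541.0, 302.0], [576.0, 164.0], [749.0, 208.0], [714.0, 346.0]]
handle 195 c [435.5  53.3] size [14.4 84.4] ang 68.7 z [53.5 80.5 99.4]
[[394.0, 62.0], [472.0, 31.0], [477.0, 45.0], [399.0, 75.0]]
axis [0.43434302 0.05375829 0.07908139] [-0.80339814  0.31272513  0.5067094 ] [0.47831904 0.03664049 0.05134537] [0.39931409 0.06739341 0.1011744 ]
pan 1406 c [526.4  18.9] size [103.3 109.3] ang 66.9 z [-0.4  3.4 43.9]
[[456.0, -7.0], [556.0, -50.0], [597.0, 45.0], [496.0, 88.0]]
tub rim 523 c [ 623.6 -233.4] size [160.5 162.1] ang 42.6 z [ 90.5  99.5 104.5]
[[510.0, -228.0], [619.0, -347.0], [737.0, -239.0], [628.0, -119.0]]
tub 624.4409790039062 -233.5673370361328 81.83590698242188
scale 2065 c [ 615.9 -227.5] size [162.5 146.9] ang 85.6 z [31.6 44.3 46.9]
[[537.0, -303.0], [683.0, -314.0], [695.0, -152.0], [549.0, -141.0]]
float 4981 [231.688
[... 223 characters left out ...]
8536585 236.56631098] [648. 225.  38.] 0.041702421359522
float 136 [215.78584559 246.33501838] [633. 282.  35.] 0.04114706502161475
float 103 [254.89987864 261.93871359] [604. 216.  38.] 0.04189185932734082
float 105 [224.21130952 272.57440476] [588. 268.  37.] 0.04117408047556119
sp0 202 c [700.   38.5] size [39.9 40.6] ang 61.2 z [61.1 65.5 68.4]
[[673.0, 31.0], [708.0, 11.0], [727.0, 46.0], [692.0, 66.0]]
jar 520 c [735.7 -85.2] size [61.3 59.7] ang 34.2 z [52.3 85.2 88.7]
[[694.0, -78.0], [727.0, -127.0], [778.0, -93.0], [744.0, -43.0]]
sp1 201 c [ 397.1 -351.7] size [37.5 36.7] ang 87.8 z [53.  65.6 68.9]
[[378.0, -370.0], [415.0, -371.0], [416.0, -334.0], [380.0, -332.0]]
(170, 200, 3)
```

View pics/crop.png

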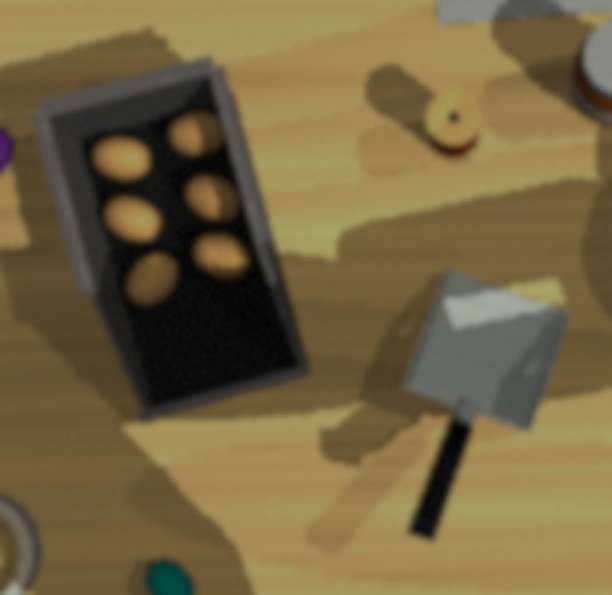

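The crop shows six brown floats in the rear of the bin, with the front bare. The scoop's handle points down-left towards the robot. Next I refine the bin and plan the approach.

```bash
cat >> h.py <<'E'
def down(yaw,pitch=0):
    "scoop yaw deg, pitch (+ = mouth down) -> tool rotation: x=-Xs,y=Ys,z=-Zs"
    return R.from_euler("z",yaw,degrees=True)*R.from_euler("y",pitch,degrees=True)*R.from_matrix(np.diag([-1,1,-1.]))
def cur():
    s=bot.get_state();return np.array(s["position"]),R.from_rotvec(s["tcp_rot"])
def plan(wps,start=None):
    "wps: (pos, rot) each one call; prints shift and turn in tool axes"
    p,r=start or cur()
    for q,t in wps:
        d=np.round(r.inv().apply(np.array(q)-p),3);w=np.round((r.inv()*t).as_rotvec(degrees=True),1)
        print("[[%s],[%s]]"%(", ".join("%g"%x for x in d),", ".join("%g"%x for x in w)), "rows>=%.1f"%max(np.linalg.norm(d)/.0417,np.linalg.norm(w)/7.16))
        p=p+r.apply(d);r=r*R.from_rotvec(w,degrees=True)
    return p,r
def show():
    s=bot.get_state();p,r=cur();e=(r*R.from_matrix(np.diag([-1,1,-1.]))).as_euler("ZYX",degrees=True)
    print("t %.2f"%s["time_s"],"tcp",np.round(p*1000,1),"yaw/pitch/roll",np.round(e,1),"F",np.round(s["contact_force"],1),"M",np.round(s["moment"],2),"w",round(s["gripper_width"],4),"g",round(s["grip_force"],1),"q",np.round(s["q"],2))
E
python3 - <<'E'
from h import *
c=dict(np.load("pics/top0.npz"));P=pts(c);z=P[...,2]
m=np.zeros(z.shape,bool);m[100:225,100:200]=1
a=np.radians(14.3);u=P[...,0]*np.cos(a)+P[...,1]*np.sin(a);v=-P[...,0]*np.sin(a)+P[...,1]*np.cos(a)
h=m&(z>.076)&(z<.086)&(v>0)&(v<.18)
print("v hist",np.histogram(v[h],np.arange(0.01,.171,.004)));print("u hist",np.histogram(u[h&(v>.04)&(v<.13)],np.arange(.74,.8,.004)))
fr=m&(z>.02)&(z<.032)&(abs(v-.088)<.03)
print("front u",np.histogram(u[fr],np.arange(.53,.58,.004)))
mat=m&(abs(v-.088)<.03)&(u>.57)&(u<.6);print("mat",np.percentile(z[mat],[5,50,95]))
for U in(.60,.66,.70,.74): # side wall slope: fit walls v at each u
    k=m&(z>.045)&(abs(u-U)<.01)&(v>0)&(v<.18);print(U,np.percentile(v[k],[2,50,98]))
a,b=cur()
print(np.round(b.as_matrix(),2))
g=[.440,.0517,.14];Y=-22
# yaw start
y0=(b*R.from_matrix(np.diag([-1,1,-1.]))).as_euler("ZYX",degrees=True)[0];print("y0",y0)
s=np.array([.253,-.515,.212]);G=np.array(g);dy=(Y-y0)%360;print(dy)
plan([(s+(G-s)*k/3,down(y0+dy*k/3)) for k in(1,2,3)])
E
```

```text
v hist (array([ 0, 34, 82, 86, 48, 10,  7, 11,  8,  8, 10,  8, 10,  7, 10,  8, 10,
        9,  9, 10,  9,  7, 11,  8, 11,  7, 11,  9,  7, 12,  7, 11,  9,  8,
       87, 84, 84, 19,  0,  0]), array([0.01 , 0.014, 0.018, 0.022, 0.026, 0.03 , 0.034, 0.038, 0.042,
       0.046, 0.05 , 0.054, 0.058, 0.062, 0.066, 0.07 , 0.074, 0.078,
       0.082, 0.086, 0.09 , 0.094, 0.098, 0.102, 0.106, 0.11 , 0.114,
       0.118, 0.122, 0.126, 0.13 , 0.134, 0.138, 0.142, 0.146, 0.15 ,
       0.154, 0.158, 0.162, 0.166, 0.17 ]))
u hist (array([ 0,  0,  0,  0,  0, 30, 59, 57, 49,  9,  0,  0,  0,  0,  0]), array([0.74 , 0.744, 0.748, 0.752, 0.756, 0.76 , 0.764, 0.768, 0.772,
       0.776, 0.78 , 0.784, 0.788, 0.792, 0.796, 0.8  ]))
front u (array([ 0, 25, 35, 12,  0,  0,  0,  0,  0,  0,  0,  0]), array([0.53 , 0.534, 0.538, 0.542, 0.546, 0.55 , 0.554, 0.558, 0.562,
       0.566, 0.57 , 0.574, 0.578]))
mat [0.00640363 0.00897982 0.01202503]
0.6 [0.02396844 0.1478448  0.15201858]
0.66 [0.01740661 0.14796524 0.15818239]
0.7 [0.01720209 0.14789661 0.15860238]
0.74 [0.01720406 0.14771271 0.15804923]
[[ 0.9   0.44 -0.  ]
 [ 0.44 -0.9   0.  ]
 [ 0.   -0.   -1.  ]]
y0 -153.82642450681303
131.82642450681303
[[0.139, -0.142, 0.025],[-0.1, -0.1, -43.9]] rows>=6.1
[[0.199, -0.006, 0.024],[-0, 0, -44]] rows>=6.1
[[0.147, 0.134, 0.023],[-0, -0, -43.9]] rows>=6.1
```

Request:
{"fn": "arm_command", "kwargs": {"rows": [[[0.139,-0.142,0.025],[0,0,-43.9]],[[0.139,-0.142,0.025],[0,0,-43.9]],[[0.139,-0.142,0.025],[0,0,-43.9]],[[0.139,-0.142,0.025],[0,0,-43.9]],[[0.139,-0.142,0.025],[0,0,-43.9]],[[0.139,-0.142,0.025],[0,0,-43.9]],[[0.139,-0.142,0.025],[0,0,-43.9]]], "hand": -1}}

```text
time_s: 0.68
position: [0.3158, -0.325, 0.1877]
tcp_rot: [-2.566, -1.81, 0.0]
contact_force: [0.1, -0.1, 0.7]
gripper_width: 0.0938
grip_force: 0.0
```

Request:
{"fn": "arm_command", "kwargs": {"rows": [[[0.199,-0.006,0.024],[0,0,-44]],[[0.199,-0.006,0.024],[0,0,-44]],[[0.199,-0.006,0.024],[0,0,-44]],[[0.199,-0.006,0.024],[0,0,-44]],[[0.199,-0.006,0.024],[0,0,-44]],[[0.199,-0.006,0.024],[0,0,-44]],[[0.199,-0.006,0.024],[0,0,-44]]]}}

```text
time_s: 1.27
position: [0.3782, -0.1372, 0.1642]
tcp_rot: [-1.705, -2.639, 0.0]
contact_force: [-0.3, -0.1, 0.0]
gripper_width: 0.094
grip_force: 0.0
```

Request:
{"fn": "arm_command", "kwargs": {"rows": [[[0.147,0.134,0.023],[0,0,-43.9]],[[0.147,0.134,0.023],[0,0,-43.9]],[[0.147,0.134,0.023],[0,0,-43.9]],[[0.147,0.134,0.023],[0,0,-43.9]],[[0.147,0.134,0.023],[0,0,-43.9]],[[0.147,0.134,0.023],[0,0,-43.9]],[[0.147,0.134,0.023],[0,0,-43.9]],[[0.147,0.134,0.023],[0,0,-43.9]]]}}

```text
time_s: 1.93
position: [0.4409, 0.0496, 0.1415]
tcp_rot: [0.61, 3.082, -0.001]
contact_force: [-1.0, 0.3, 0.0]
gripper_width: 0.094
grip_force: 0.0
```

Run:
```python
from h import *
show();p,r=cur()
c=bot.capture("wrist");np.savez("pics/w1.npz",**c,p=p,r=r.as_rotvec());print(c["mtx"],np.round(c["mount"],3))
f=c["frame"]
# handle: dark blob, fisheye rays at its centreline height
K=c["mtx"];M=np.array(c["mount"])
def ray(u,v):
    x=(u-K[0,2])/K[0,0];y=(v-K[1,2])/K[1,1];t=np.hypot(x,y)+1e-9;d=np.array([np.sin(t)*x/t,-np.sin(t)*y/t,-np.cos(t)])
    return p+r.apply(M[:3,3]),r.apply(M[:3,:3]@d)
def proj(w):
    q=M[:3,:3].T@(r.inv().apply(np.array(w)-p)-M[:3,3]);t=np.arctan2(np.hypot(q[0],q[1]),-q[2]);a=np.arctan2(-q[1],q[0])
    return K[0,2]+K[0,0]*t*np.cos(a),K[1,2]+K[1,1]*t*np.sin(a)
im=f[:,:,::-1].copy()
S=down(-22)*R.from_matrix(np.diag([-1,1,-1.]))
for l in([-92.4,0,60.5],[50,51,0],[50,-51,0],[-50,51,0],[-50,-51,0],[-143,0,92]):
    w=np.array([.526,.0175,0])+S.apply(np.array(l)/1000);cv2.circle(im,tuple(int(x) for x in proj(w)),3,(0,0,255),-1)
cv2.imwrite("pics/w1.png",cv2.resize(im,(800,600)))
```

```text
t 1.93 tcp [440.9  49.6 141.5] yaw/pitch/roll [-22.4  -0.   -0. ] F [-1.   0.3  0. ] M [ 0.09 -0.13 -0.03] w 0.094 g 0.0 q [-0.08 -0.    1.93 -0.    1.21 -1.26]
[[297.31863964   0.         252.43235245]
 [  0.         297.31863964 188.88169812]
 [  0.           0.           1.        ]] [[ 0.     0.967  0.255  0.076]
 [ 1.    -0.     0.002 -0.   ]
 [ 0.002  0.255 -0.967 -0.171]
 [ 0.     0.     0.     1.   ]]
```

View pics/w1.png

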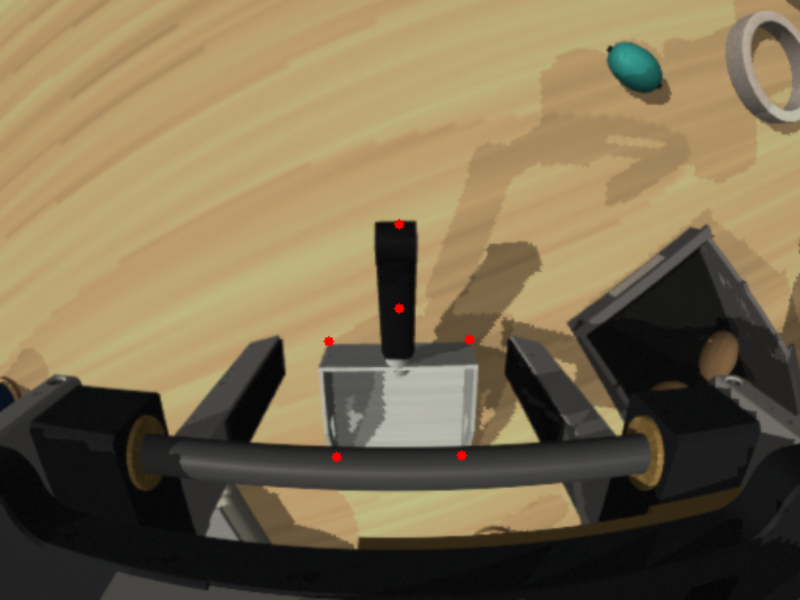

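The wrist view has the predicted grip point at (399,308), on the handle, and the other predicted points match the scoop. So I go down and grip.

Request:
{"fn": "arm_command", "kwargs": {"rows": [[[0,0.0015,0.035],[0,0,0]],[[0,0.0015,0.07],[0,0,0]],[[0,0.0015,0.092],[0,0,0]],[[0,0.0015,0.092],[0,0,0]]]}}

```text
time_s: 2.32
position: [0.4364, 0.0507, 0.0453]
tcp_rot: [-0.609, -3.072, 0.002]
contact_force: [-0.6, -0.7, 0.6]
gripper_width: 0.094
grip_force: 0.0
```

Request:
{"fn": "arm_command", "kwargs": {"rows": [[[0,0,0],[0,0,0]],[[0,0,0],[0,0,0]],[[0,0,0],[0,0,0]],[[0,0,0],[0,0,0]],[[0,0,0],[0,0,0]],[[0,0,0],[0,0,0]],[[0,0,0],[0,0,0]],[[0,0,0],[0,0,0]]], "hand": 1}}

```text
time_s: 2.98
position: [0.441, 0.0522, 0.0497]
tcp_rot: [0.6, 3.083, 0.0]
contact_force: [-0.9, -0.9, 0.4]
gripper_width: 0.0444
grip_force: 0.0
```

```bash
python3 -c "
from h import *
show()"
```

```text
t 2.98 tcp [441.   52.2  49.7] yaw/pitch/roll [-22.  -0.   0.] F [-0.9 -0.9  0.4] M [ 0.02 -0.14  0.04] w 0.0444 g 0.0 q [-0.08  0.15  2.   -0.    1.   -1.26]
```

Request:
{"fn": "arm_command", "kwargs": {"rows": [[[0,0,0],[0,0,0]],[[0,0,0],[0,0,0]],[[0,0,0],[0,0,0]],[[0,0,0],[0,0,0]],[[0,0,0],[0,0,0]],[[0,0,0],[0,0,0]]], "hand": 1}}

```text
time_s: 3.48
position: [0.4407, 0.0521, 0.0494]
tcp_rot: [-0.6, -3.083, 0.0]
contact_force: [-0.2, 0.4, 0.4]
gripper_width: 0.0198
grip_force: 30.0
```

```bash
cat >> h.py <<'E'
LIP=np.array([.1424,0,-.0495])   # lip from TCP in scoop axes
BY=14.3
def uv(u,v,z):
    a=np.radians(BY);return np.array([u*np.cos(a)-v*np.sin(a),u*np.sin(a)+v*np.cos(a),z])
def at(lip,yaw,pitch):
    t=down(yaw,pitch);S=t*R.from_matrix(np.diag([-1,1,-1.]));return np.array(lip)-S.apply(LIP),t
def lip():
    p,r=cur();S=r*R.from_matrix(np.diag([-1,1,-1.]));l=p+S.apply(LIP);a=np.radians(BY)
    print("lip",np.round(l*1000,1),"u,v",np.round([1e3*(l[0]*np.cos(a)+l[1]*np.sin(a)),1e3*(-l[0]*np.sin(a)+l[1]*np.cos(a))],1));return l
E
python3 - <<'E'
from h import *
show();l=lip()
plan([at(l+[0,0,.11],-22,0),at((l+[0,0,.11]+uv(.585,.088,.11))/2,-4,10),at(uv(.585,.088,.11),BY,24),at(uv(.585,.088,.020),BY,24),at(uv(.585,.088,.008),BY,24)])
E
```

```text
t 3.48 tcp [440.7  52.1  49.4] yaw/pitch/roll [-22.   0.  -0.] F [-0.2  0.4  0.4] M [ 0.04 -0.06  0.07] w 0.0198 g 30.0 q [-0.08  0.15  2.   -0.    1.   -1.26]
lip [ 5.727e+02 -1.300e+00 -2.000e-01] u,v [ 554.6 -142.7]
[[0, -0, -0.11],[-0, -0, -0]] rows>=2.6
[[0.039, 0.061, -0.024],[1.6, 9.9, -18]] rows>=2.9
[[-0, 0.08, -0.03],[5.3, 13.9, -17.5]] rows>=3.2
[[-0.037, -0, 0.082],[0, -0, -0]] rows>=2.2
[[-0.005, -0, 0.011],[0, -0, -0]] rows>=0.3
```

Request:
{"fn": "arm_command", "kwargs": {"rows": [[[0,0,-0.03],[0,0,0]],[[0,0,-0.06],[0,0,0]],[[0,0,-0.09],[0,0,0]],[[0,0,-0.11],[0,0,0]],[[0,0,-0.11],[0,0,0]]]}}

```text
time_s: 3.9
position: [0.4443, 0.0519, 0.1638]
tcp_rot: [0.598, 3.075, 0.002]
contact_force: [0.5, -0.3, -2.0]
gripper_width: 0.0196
grip_force: 30.0
```

Request:
{"fn": "arm_command", "kwargs": {"rows": [[[0.01,0.015,-0.006],[0.4,2.5,-4.5]],[[0.02,0.03,-0.012],[0.8,5,-9]],[[0.03,0.045,-0.018],[1.2,7.5,-13.5]],[[0.039,0.061,-0.024],[1.6,9.9,-18]]]}}

```text
time_s: 4.23
position: [0.4259, 0.1236, 0.1817]
tcp_rot: [-0.098, -2.96, -0.008]
contact_force: [0.1, -0.1, -2.8]
gripper_width: 0.0198
grip_force: 30.0
```

Request:
{"fn": "arm_command", "kwargs": {"rows": [[[0,0.02,-0.008],[1.3,3.5,-4.4]],[[0,0.04,-0.015],[2.6,7,-8.8]],[[0,0.06,-0.022],[4,10.5,-13.2]],[[0,0.08,-0.03],[5.3,13.9,-17.5]],[[0,0.08,-0.03],[5.3,13.9,-17.5]],[[0,0.08,-0.03],[5.3,13.9,-17.5]]]}}

```text
time_s: 4.73
position: [0.4379, 0.2034, 0.2101]
tcp_rot: [0.34, -2.7, 0.073]
contact_force: [-0.2, 0.4, -2.0]
gripper_width: 0.0198
grip_force: 30.0
```

Run:
```python
from h import *
show();l=lip()
plan([at(uv(.585,.088,.025),BY,24),at(uv(.585,.088,.008),BY,24)])
c=bot.capture("scene");cv2.imwrite("pics/s2.png",cv2.resize(c["frame"][100:260,170:390][:,:,::-1],None,fx=3.5,fy=3.5,interpolation=cv2.INTER_CUBIC))
```

```text
t 4.73 tcp [437.9 203.4 210.1] yaw/pitch/roll [14.3 24.2 -0. ] F [-0.2  0.4 -2. ] M [ 0.08 -0.34  0.02] w 0.0198 g 30.0 q [ 0.25  0.32  1.47  0.    1.78 -1.57]
lip [544.1 230.5 106.6] u,v [584.2  89. ]
[[-0.034, -0.001, 0.075],[-0, -0.2, 0]] rows>=2.0
[[-0.007, 0, 0.015],[-0, -0, 0]] rows>=0.4
```

View pics/s2.png

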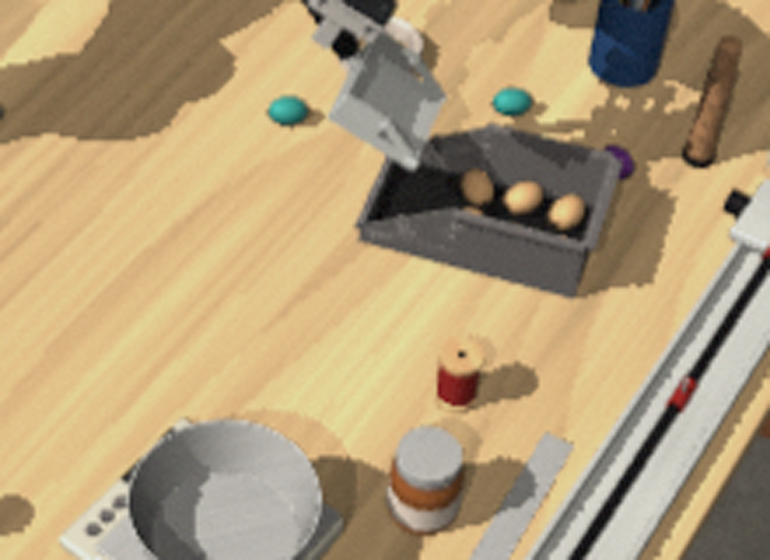

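The scoop is held squarely above the bin's bare front, with its lip at about (410,165) in the crop. I lower it and feel for the mat.

Request:
{"fn": "arm_command", "kwargs": {"rows": [[[-0.011,-0.001,0.025],[0,0,0]],[[-0.023,-0.001,0.05],[0,0,0]],[[-0.034,-0.001,0.075],[0,0,0]],[[-0.034,-0.001,0.075],[0,0,0]],[[-0.034,-0.001,0.075],[0,0,0]]]}}

```text
time_s: 5.2
position: [0.4368, 0.2004, 0.1294]
tcp_rot: [0.335, -2.699, 0.072]
contact_force: [1.0, 0.6, -1.9]
gripper_width: 0.0198
grip_force: 30.0
```

Request:
{"fn": "arm_command", "kwargs": {"rows": [[[-0.002,0,0.004],[0,0,0]],[[-0.003,0,0.007],[0,0,0]],[[-0.004,0,0.01],[0,0,0]],[[-0.005,0,0.012],[0,0,0]],[[-0.005,0,0.012],[0,0,0]],[[-0.005,0,0.012],[0,0,0]]]}}

```text
time_s: 5.7
position: [0.439, 0.2019, 0.1179]
tcp_rot: [0.338, -2.704, 0.071]
contact_force: [0.3, 0.5, -2.1]
gripper_width: 0.0197
grip_force: 30.0
```

Run:
```python
from h import *
show();l=lip()
c=bot.capture("top");P=pts(c);a=np.radians(BY)
u=P[...,0]*np.cos(a)+P[...,1]*np.sin(a);v=-P[...,0]*np.sin(a)+P[...,1]*np.cos(a);z=P[...,2]
# pan floor profile along u at centre
for U in np.arange(.50,.60,.01):
    k=(abs(u-U)<.005)&(abs(v-.088)<.03);print(round(U,3),k.sum(),np.round(np.median(z[k])*1000,1),end="; ")
```

```text
t 5.70 tcp [439.  201.9 117.9] yaw/pitch/roll [14.3 24.   0. ] F [ 0.3  0.5 -2.1] M [ 0.11 -0.33  0.04] w 0.0197 g 30.0 q [ 0.25  0.42  1.54  0.    1.6  -1.57]
lip [545.6 229.1  14.8] u,v [585.2  87.2]
0.5 93 234.1; 0.51 55 246.0; 0.52 11 296.9; 0.53 41 304.5; 0.54 71 341.5; 0.55 113 367.7; 0.56 165 396.5; 0.57 324 403.7; 0.58 404 446.2; 0.59 368 456.1;
```

Request:
{"fn": "arm_command", "kwargs": {"rows": [[[-0.001,0,0.002],[0,0,0]],[[-0.001,0,0.003],[0,0,0]],[[-0.0016,0,0.0036],[0,0,0]],[[-0.0016,0,0.0036],[0,0,0]]]}}

```text
time_s: 6.08
position: [0.4385, 0.2018, 0.1139]
tcp_rot: [0.338, -2.703, 0.072]
contact_force: [-0.9, -0.8, 0.5]
gripper_width: 0.0199
grip_force: 30.0
```

Request:
{"fn": "arm_command", "kwargs": {"rows": [[[-0.0004,0,0.0009],[0,0,0]],[[-0.0008,0,0.0018],[0,0,0]],[[-0.0008,0,0.0018],[0,0,0]]]}}

```text
time_s: 6.33
position: [0.4379, 0.2018, 0.113]
tcp_rot: [0.338, -2.701, 0.072]
contact_force: [-3.9, -1.6, 6.4]
gripper_width: 0.0197
grip_force: 30.0
```

Run:
```python
from h import *
show();l=lip()
```

```text
t 6.33 tcp [437.9 201.8 113. ] yaw/pitch/roll [14.3 24.1  0. ] F [-3.9 -1.6  6.4] M [-0.05  0.47  0.08] w 0.0197 g 30.0 q [ 0.25  0.42  1.55  0.    1.59 -1.57]
lip [544.2 228.9   9.6] u,v [583.9  87.3]
```

```bash
cat >> h.py <<'E'
def rows(start,seq):
    "rows from start pose to each pose of seq (one call)"
    p,r=start;o=[]
    for q,t in seq:
        d=np.round(r.inv().apply(np.array(q)-p),4)+0.;w=np.round((r.inv()*t).as_rotvec(degrees=True),1)+0.;o.append([d.tolist(),w.tolist()])
    print(o);return p+r.apply(d),r*R.from_rotvec(w,degrees=True)
E
python3 - <<'E'
from h import *
s=at(uv(.5852,.0872,.0089),14.3,24)
zz=.0106
s=rows(s,[at(uv(u,.0875,zz),14.3,p) for u,p in((.585,24),(.595,22.5),(.605,21),(.615,19),(.625,17.5),(.635,16),(.645,14.5),(.652,13))])
s=rows(s,[at(uv(u,.0877,zz),14.3,p) for u,p in((.659,10),(.666,7),(.673,4.5),(.680,4),(.687,4),(.694,4),(.70,4),(.70,4))])
E
```

```text
[[[0.0009, 0.0003, -0.0015], [0.0, 0.0, 0.0]], [[-0.007, 0.0003, -0.0018], [0.0, -1.5, 0.0]], [[-0.015, 0.0003, -0.0021], [0.0, -3.0, 0.0]], [[-0.0228, 0.0003, -0.0011], [0.0, -5.0, 0.0]], [[-0.031, 0.0003, -0.0013], [0.0, -6.5, 0.0]], [[-0.0393, 0.0003, -0.0015], [0.0, -8.0, 0.0]], [[-0.0477, 0.0003, -0.0017], [0.0, -9.5, 0.0]], [[-0.0535, 0.0003, -0.0006], [0.0, -11.0, 0.0]]]
[[[-0.0044, 0.0002, 0.0059], [0.0, -3.0, 0.0]], [[-0.0093, 0.0002, 0.012], [0.0, -6.0, 0.0]], [[-0.0147, 0.0002, 0.0168], [0.0, -8.5, 0.0]], [[-0.0213, 0.0002, 0.0165], [0.0, -9.0, 0.0]], [[-0.0281, 0.0002, 0.015], [0.0, -9.0, 0.0]], [[-0.0349, 0.0002, 0.0134], [0.0, -9.0, 0.0]], [[-0.0408, 0.0002, 0.012], [0.0, -9.0, 0.0]], [[-0.0408, 0.0002, 0.012], [0.0, -9.0, 0.0]]]
```

Request:
{"fn": "arm_command", "kwargs": {"rows": [[[0.0009,0.0003,-0.0015],[0,0,0]],[[-0.007,0.0003,-0.0018],[0,-1.5,0]],[[-0.015,0.0003,-0.0021],[0,-3,0]],[[-0.0228,0.0003,-0.0011],[0,-5,0]],[[-0.031,0.0003,-0.0013],[0,-6.5,0]],[[-0.0393,0.0003,-0.0015],[0,-8,0]],[[-0.0477,0.0003,-0.0017],[0,-9.5,0]],[[-0.0535,0.0003,-0.0006],[0,-11,0]]]}}

```text
time_s: 7.0
position: [0.4873, 0.2144, 0.09]
tcp_rot: [0.362, -2.896, 0.04]
contact_force: [-0.1, 0.1, -3.2]
gripper_width: 0.02
grip_force: 30.0
```

Run:
```python
from h import *
show();l=lip()
c=bot.capture("scene");cv2.imwrite("pics/s3.png",cv2.resize(c["frame"][110:210,220:370][:,:,::-1],None,fx=5,fy=5,interpolation=cv2.INTER_CUBIC))
```

```text
t 7.00 tcp [487.3 214.4  90. ] yaw/pitch/roll [14.3 12.9  0. ] F [-0.1  0.1 -3.2] M [ 0.04 -0.18 -0.02] w 0.02 g 30.0 q [ 0.25  0.4   1.58  0.    1.39 -1.57]
lip [611.1 245.9  10.1] u,v [652.9  87.3]
```

View pics/s3.png

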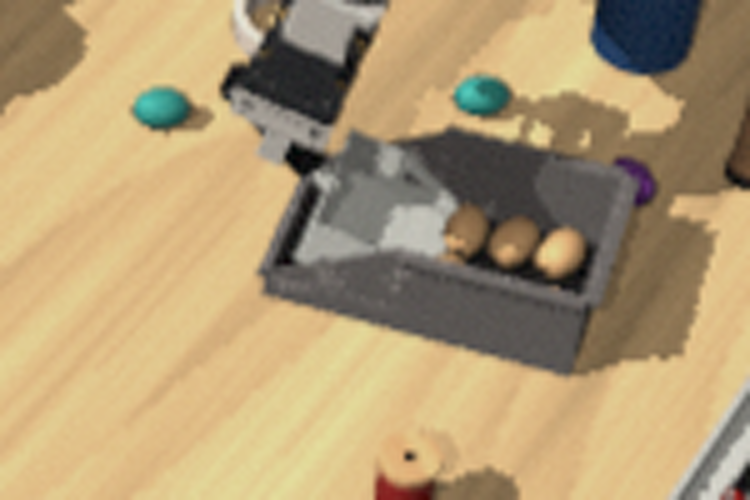

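The scoop is inside the bin and its lip has reached the first floats, at about (450,240) in the crop. I keep pushing and flatten it as it goes.

Request:
{"fn": "arm_command", "kwargs": {"rows": [[[-0.0044,0.0002,0.0059],[0,-3,0]],[[-0.0093,0.0002,0.012],[0,-6,0]],[[-0.0147,0.0002,0.0168],[0,-8.5,0]],[[-0.0213,0.0002,0.0165],[0,-9,0]],[[-0.0281,0.0002,0.015],[0,-9,0]],[[-0.0349,0.0002,0.0134],[0,-9,0]],[[-0.0408,0.0002,0.012],[0,-9,0]],[[-0.0408,0.0002,0.012],[0,-9,0]]]}}

```text
time_s: 7.72
position: [0.5244, 0.2239, 0.0698]
tcp_rot: [0.381, -3.05, 0.013]
contact_force: [0.9, 0.1, -2.6]
gripper_width: 0.0198
grip_force: 30.0
```

Run:
```python
from h import *
show();l=lip()
s=at(uv(.70,.0877,.0106),14.3,4)
s=rows(s,[at(uv(u,.088,.0102),14.3,4) for u in(.706,.712,.718,.724,.730,.736,.742,.742)])
```

```text
t 7.72 tcp [524.4 223.9  69.8] yaw/pitch/roll [14.2  3.9  0. ] F [ 0.9  0.1 -2.6] M [0.1  0.04 0.02] w 0.0198 g 30.0 q [ 0.25  0.4   1.62  0.    1.2  -1.57]
lip [658.8 258.   10.6] u,v [702.2  87.3]
[[[-0.006, 0.0003, 0.0], [0.0, 0.0, 0.0]], [[-0.012, 0.0003, -0.0004], [0.0, 0.0, 0.0]], [[-0.018, 0.0003, -0.0009], [0.0, 0.0, 0.0]], [[-0.024, 0.0003, -0.0013], [0.0, 0.0, 0.0]], [[-0.03, 0.0003, -0.0017], [0.0, 0.0, 0.0]], [[-0.0359, 0.0003, -0.0021], [0.0, 0.0, 0.0]], [[-0.0419, 0.0003, -0.0025], [0.0, 0.0, 0.0]], [[-0.0419, 0.0003, -0.0025], [0.0, 0.0, 0.0]]]
```

Request:
{"fn": "arm_command", "kwargs": {"rows": [[[-0.006,0.0003,0],[0,0,0]],[[-0.012,0.0003,-0.0004],[0,0,0]],[[-0.018,0.0003,-0.0009],[0,0,0]],[[-0.024,0.0003,-0.0013],[0,0,0]],[[-0.03,0.0003,-0.0017],[0,0,0]],[[-0.036,0.0003,-0.0021],[0,0,0]],[[-0.042,0.0003,-0.0025],[0,0,0]],[[-0.042,0.0003,-0.0025],[0,0,0]]]}}

```text
time_s: 8.38
position: [0.5646, 0.2346, 0.0693]
tcp_rot: [0.381, -3.051, 0.012]
contact_force: [0.2, 0.4, -2.8]
gripper_width: 0.0195
grip_force: 30.0
```

Run:
```python
from h import *
show();l=lip()
c=bot.capture("scene");cv2.imwrite("pics/s4.png",cv2.resize(c["frame"][110:210,220:370][:,:,::-1],None,fx=5,fy=5,interpolation=cv2.INTER_CUBIC))
```

```text
t 8.38 tcp [564.6 234.6  69.3] yaw/pitch/roll [14.3  3.9  0. ] F [ 0.2  0.4 -2.8] M [0.05 0.01 0.03] w 0.0195 g 30.0 q [ 0.25  0.47  1.51  0.    1.23 -1.57]
lip [699.  268.7  10.3] u,v [743.8  87.7]
```

View pics/s4.png

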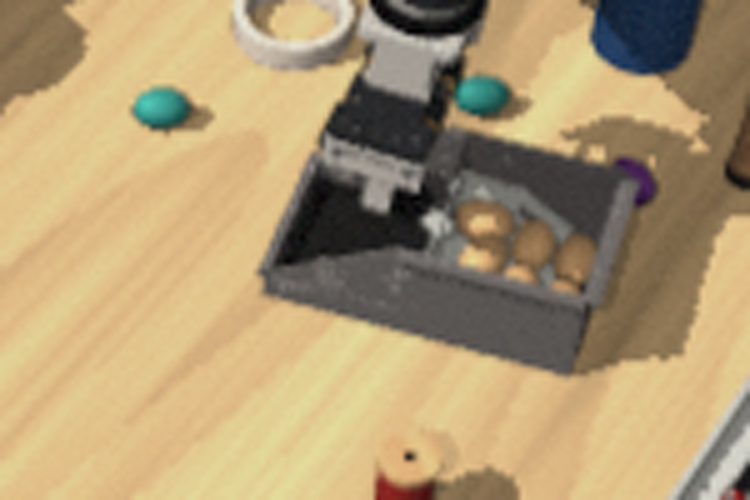

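Four or more floats are on the pan. The back pair, around (575,265), is against the back wall. I push the last bit, then tilt the mouth up.

Run:
```python
from h import *
s=at(uv(.742,.088,.0102),14.3,4)
s=rows(s,[at(uv(u,.088,.0102),14.3,4) for u in(.747,.752,.757,.759,.759)])
def tl(p): 
    a=np.radians(-p);return at(uv(.657+.1*np.cos(a)-.001,.088,.0115+.1*np.sin(a)),14.3,p)
s=rows(s,[tl(p) for p in(1,-2,-5,-8,-11,-14,-17,-20)])
```

```text
[[[-0.005, 0.0, -0.0003], [0.0, 0.0, 0.0]], [[-0.01, 0.0, -0.0007], [0.0, 0.0, 0.0]], [[-0.015, 0.0, -0.001], [0.0, 0.0, 0.0]], [[-0.017, 0.0, -0.0012], [0.0, 0.0, 0.0]], [[-0.017, 0.0, -0.0012], [0.0, 0.0, 0.0]]]
[[[0.0054, 0.0, 0.0082], [0.0, -3.0, 0.0]], [[0.0078, 0.0, 0.0106], [0.0, -6.0, 0.0]], [[0.0101, 0.0, 0.0131], [0.0, -9.0, 0.0]], [[0.0122, 0.0, 0.0158], [0.0, -12.0, 0.0]], [[0.0142, 0.0, 0.0186], [0.0, -15.0, 0.0]], [[0.0161, 0.0, 0.0214], [0.0, -18.0, 0.0]], [[0.0178, 0.0, 0.0244], [0.0, -21.0, 0.0]], [[0.0193, 0.0, 0.0274], [0.0, -24.0, 0.0]]]
```

Request:
{"fn": "arm_command", "kwargs": {"rows": [[[-0.005,0,-0.0003],[0,0,0]],[[-0.01,0,-0.0007],[0,0,0]],[[-0.015,0,-0.001],[0,0,0]],[[-0.017,0,-0.0012],[0,0,0]],[[-0.017,0,-0.0012],[0,0,0]]]}}

```text
time_s: 8.85
position: [0.5718, 0.2363, 0.0681]
tcp_rot: [0.381, -3.029, 0.018]
contact_force: [-17.4, -6.0, 8.7]
gripper_width: 0.0198
grip_force: 30.0
```

Request:
{"fn": "arm_command", "kwargs": {"rows": [[[0.0054,0,0.0082],[0,-3,0]],[[0.0078,0,0.0106],[0,-6,0]],[[0.0101,0,0.0131],[0,-9,0]],[[0.0122,0,0.0158],[0,-12,0]],[[0.0142,0,0.0186],[0,-15,0]],[[0.0161,0,0.0214],[0,-18,0]],[[0.0178,0,0.0244],[0,-21,0]],[[0.0193,0,0.0274],[0,-24,0]]]}}

```text
time_s: 9.52
position: [0.5588, 0.2333, 0.0433]
tcp_rot: [-0.347, 2.771, 0.062]
contact_force: [-0.2, 0.1, -3.2]
gripper_width: 0.0194
grip_force: 30.0
```

Run:
```python
from h import *
show();l=lip()
c=bot.capture("scene");cv2.imwrite("pics/s5.png",cv2.resize(c["frame"][110:210,220:370][:,:,::-1],None,fx=5,fy=5,interpolation=cv2.INTER_CUBIC))
```

```text
t 9.52 tcp [558.8 233.3  43.3] yaw/pitch/roll [ 14.3 -20.1   0. ] F [-0.2  0.1 -3.2] M [-0.03  0.45 -0.03] w 0.0194 g 30.0 q [ 0.25  0.29  1.89 -0.    0.61 -1.57]
lip [704.9 270.4  45.9] u,v [749.9  87.9]
```

View pics/s5.png

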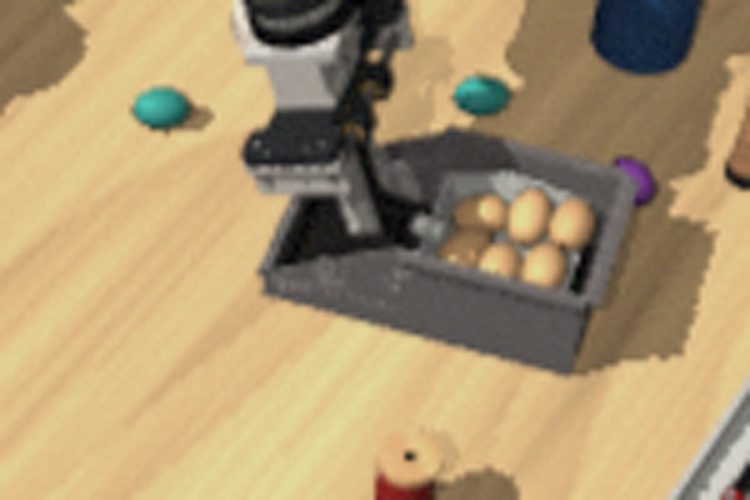

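All six floats now lie in the scoop, at about (455–595, 195–285) in the crop. I lift it gently inside the bin, then carry it to the tub.

Run:
```python
from h import *
a=np.radians(20);L0=uv(.657+.1*np.cos(a)-.001,.088,.0115+.1*np.sin(a));s=at(L0,14.3,-20)
seq=[(np.append(uv(.749-.006*min(1,k/3),.088,0)[:2],.0457+.124*(1-np.cos(np.pi*k/11))/2),14.3,-20-5*min(1,k/5)) for k in range(1,12)]
s=rows(s,[at(*x) for x in seq[:5]]);s=rows(s,[at(*x) for x in seq[5:]+[seq[-1]]])
A=seq[-1][0];B=np.array([.588,-.2165,.17]);n=22
seq=[(A+(B-A)*f,14.3+(-25-14.3)*f,-25) for f in [(1-np.cos(np.pi*k/n))/2 for k in range(1,n+1)]]+[(B,-25,-25)]*2
print()
for i in(0,8,16): s=rows(s,[at(*x) for x in seq[i:i+8]])
```

```text
[[[0.0028, 0.0, -0.0009], [0.0, -1.0, 0.0]], [[0.0029, 0.0, -0.0059], [0.0, -2.0, 0.0]], [[0.0016, 0.0, -0.015], [0.0, -3.0, 0.0]], [[-0.0027, 0.0, -0.0264], [0.0, -4.0, 0.0]], [[-0.0079, 0.0, -0.0398], [0.0, -5.0, 0.0]]]
[[[-0.0074, 0.0, -0.0159], [0.0, 0.0, 0.0]], [[-0.0146, 0.0, -0.0313], [0.0, 0.0, 0.0]], [[-0.0208, 0.0, -0.0447], [0.0, 0.0, 0.0]], [[-0.0257, 0.0, -0.0552], [0.0, 0.0, 0.0]], [[-0.0288, 0.0, -0.0619], [0.0, 0.0, 0.0]], [[-0.0299, 0.0, -0.0641], [0.0, 0.0, 0.0]], [[-0.0299, 0.0, -0.0641], [0.0, 0.0, 0.0]]]

[[[0.0011, -0.0017, -0.0005], [0.1, 0.0, 0.2]], [[0.0042, -0.0069, -0.002], [0.3, 0.0, 0.7]], [[0.0092, -0.0154, -0.0044], [0.8, 0.0, 1.6]], [[0.0161, -0.027, -0.0076], [1.3, 0.0, 2.8]], [[0.0246, -0.0416, -0.0116], [2.0, 0.0, 4.3]], [[0.0345, -0.0587, -0.0162], [2.9, 0.0, 6.1]], [[0.0455, -0.0782, -0.0213], [3.8, 0.0, 8.2]], [[0.0573, -0.0996, -0.0269], [4.9, 0.0, 10.4]]]
[[[0.008, -0.0252, -0.0037], [1.1, 0.0, 2.4]], [[0.016, -0.0514, -0.0074], [2.2, 0.0, 4.9]], [[0.0238, -0.0783, -0.0111], [3.4, 0.0, 7.4]], [[0.0313, -0.1052, -0.0146], [4.6, 0.0, 9.9]], [[0.0384, -0.1316, -0.0179], [5.7, 0.0, 12.4]], [[0.0449, -0.157, -0.0209], [6.9, 0.0, 14.8]], [[0.0507, -0.1808, -0.0236], [7.9, 0.0, 17.0]], [[0.0559, -0.2027, -0.026], [8.8, 0.0, 19.1]]]
[[[-0.0023, -0.0198, 0.001], [0.9, 0.0, 1.8]], [[-0.0043, -0.0366, 0.0019], [1.6, 0.0, 3.3]], [[-0.006, -0.05, 0.0027], [2.2, 0.0, 4.5]], [[-0.0073, -0.0598, 0.0033], [2.6, 0.0, 5.4]], [[-0.0081, -0.0658, 0.0036], [2.8, 0.0, 5.9]], [[-0.0084, -0.0678, 0.0038], [2.9, 0.0, 6.1]], [[-0.0084, -0.0678, 0.0038], [2.9, 0.0, 6.1]], [[-0.0084, -0.0678, 0.0038], [2.9, 0.0, 6.1]]]
```

Request:
{"fn": "arm_command", "kwargs": {"rows": [[[0.0028,0,-0.0009],[0,-1,0]],[[0.0029,0,-0.006],[0,-2,0]],[[0.0016,0,-0.015],[0,-3,0]],[[-0.0027,0,-0.0264],[0,-4,0]],[[-0.0079,0,-0.0398],[0,-5,0]]]}}

```text
time_s: 9.98
position: [0.5522, 0.2315, 0.0831]
tcp_rot: [-0.336, 2.689, 0.075]
contact_force: [-0.7, -0.7, -3.1]
gripper_width: 0.0196
grip_force: 30.0
```

Request:
{"fn": "arm_command", "kwargs": {"rows": [[[-0.0074,0,-0.0159],[0,0,0]],[[-0.0146,0,-0.0313],[0,0,0]],[[-0.0208,0,-0.0447],[0,0,0]],[[-0.0257,0,-0.0552],[0,0,0]],[[-0.0288,0,-0.0619],[0,0,0]],[[-0.03,0,-0.0641],[0,0,0]],[[-0.03,0,-0.0641],[0,0,0]]]}}

```text
time_s: 10.57
position: [0.5536, 0.2318, 0.1551]
tcp_rot: [-0.336, 2.686, 0.075]
contact_force: [0.0, -0.4, -2.7]
gripper_width: 0.0202
grip_force: 30.0
```

Run:
```python
from h import *
show();l=lip()
c=bot.capture("scene");cv2.imwrite("pics/s6.png",cv2.resize(c["frame"][80:200,220:370][:,:,::-1],None,fx=4.5,fy=4.5,interpolation=cv2.INTER_CUBIC))
```

```text
t 10.57 tcp [553.6 231.8 155.1] yaw/pitch/roll [ 14.2 -25.1   0. ] F [ 0.  -0.4 -2.7] M [-0.09  0.58 -0.  ] w 0.0202 g 30.0 q [ 0.25  0.06  1.91 -0.    0.74 -1.56]
lip [698.9 268.8 170.6] u,v [743.6  87.8]
```

View pics/s6.png

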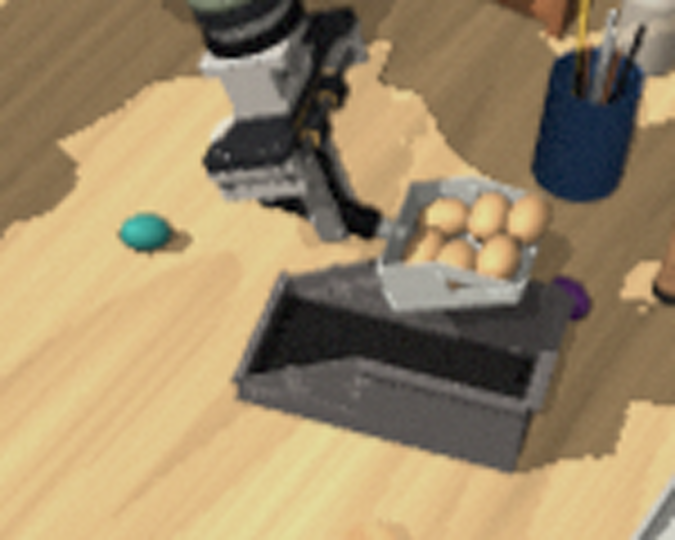

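All six floats are in the scoop and the bin is empty. One of them, at (530,215), sits near the lip, but the 25° mouth-up tilt holds it. I carry it over.

Request:
{"fn": "arm_command", "kwargs": {"rows": [[[0.0011,-0.0017,-0.0005],[0.1,0,0.2]],[[0.0042,-0.0069,-0.002],[0.3,0,0.7]],[[0.0092,-0.0154,-0.0044],[0.8,0,1.6]],[[0.0161,-0.027,-0.0076],[1.3,0,2.8]],[[0.0246,-0.0416,-0.0116],[2,0,4.3]],[[0.0345,-0.0587,-0.0162],[2.9,0,6.1]],[[0.0455,-0.0782,-0.0213],[3.8,0,8.2]],[[0.0573,-0.0996,-0.0269],[4.9,0,10.4]]]}}

```text
time_s: 11.28
position: [0.5149, 0.1179, 0.1537]
tcp_rot: [-0.062, 2.706, 0.013]
contact_force: [0.1, 1.1, -3.0]
gripper_width: 0.0199
grip_force: 30.0
```

Request:
{"fn": "arm_command", "kwargs": {"rows": [[[0.008,-0.0252,-0.0037],[1.1,0,2.4]],[[0.016,-0.0514,-0.0074],[2.2,0,4.9]],[[0.0238,-0.0783,-0.0111],[3.4,0,7.4]],[[0.0313,-0.1052,-0.0146],[4.6,0,9.9]],[[0.0384,-0.1316,-0.0179],[5.7,0,12.4]],[[0.0449,-0.157,-0.0209],[6.9,0,14.8]],[[0.0507,-0.1808,-0.0236],[7.9,0,17]],[[0.0559,-0.2027,-0.026],[8.8,0,19.1]]]}}

```text
time_s: 11.95
position: [0.4627, -0.0877, 0.1539]
tcp_rot: [0.436, 2.675, -0.095]
contact_force: [0.8, 0.3, -3.0]
gripper_width: 0.0198
grip_force: 30.0
```

Request:
{"fn": "arm_command", "kwargs": {"rows": [[[-0.0023,-0.0198,0.001],[0.9,0,1.8]],[[-0.0043,-0.0366,0.0019],[1.6,0,3.3]],[[-0.006,-0.05,0.0027],[2.2,0,4.5]],[[-0.0073,-0.0598,0.0033],[2.6,0,5.4]],[[-0.0081,-0.0658,0.0036],[2.8,0,5.9]],[[-0.0084,-0.0678,0.0038],[2.9,0,6.1]],[[-0.0084,-0.0678,0.0038],[2.9,0,6.1]],[[-0.0084,-0.0678,0.0038],[2.9,0,6.1]]]}}

```text
time_s: 12.62
position: [0.4517, -0.1528, 0.1541]
tcp_rot: [0.588, 2.649, -0.129]
contact_force: [0.5, -0.1, -3.6]
gripper_width: 0.0196
grip_force: 30.0
```

Run:
```python
from h import *
show();l=lip()
c=bot.capture("scene");np.savez("pics/s7.npz",**c);cv2.imwrite("pics/s7.png",cv2.resize(c["frame"][130:300,160:330][:,:,::-1],None,fx=3.5,fy=3.5,interpolation=cv2.INTER_CUBIC))
# scoop lip corners by depth: highest grey near mouth
P=pts(c);w=(abs(P[...,0]-.59)<.09)&(abs(P[...,1]+.21)<.09)&(P[...,2]>.125)
hsv=cv2.cvtColor(c["frame"],cv2.COLOR_RGB2HSV);fl=w&(hsv[...,1]>90)
print("floats px",fl.sum(),P[fl].mean(0) if fl.any() else None)
e=np.array([np.cos(np.radians(-25)),np.sin(np.radians(-25))]);g=w&(hsv[...,1]<60)
al=P[...,:2]@e;k=g&(al>np.percentile(al[g],97));print("lip area",np.median(P[k],0),al[g].max(),"expected",l[:2]@e)
s=at([.588,-.2165,.17],-25,-25)
C=np.array([.624,-.2335]);f=lambda d,z,p:at(np.append(C+e*d,z),-25,p)
s=rows(s,[f(-.042,z,p) for z,p in((.165,-21),(.158,-16),(.15,-11),(.142,-6),(.135,-1),(.13,4),(.126,9),(.122,13))])
s=rows(s,[f(-.042,z,p) for z,p in((.118,16),(.115,19),(.112,22),(.108,25),(.105,28),(.102,31),(.10,34),(.099,38))])
s=rows(s,[f(-.042,z,p) for z,p in((.099,42),(.099,46),(.099,49),(.1,52),(.1,52),(.1,52),(.1,52),(.1,52))])
```

```text
t 12.62 tcp [ 451.7 -152.8  154.1] yaw/pitch/roll [-25. -25.   0.] F [ 0.5 -0.1 -3.6] M [0.29 0.55 0.04] w 0.0196 g 30.0 q [-0.54 -0.23  2.18  0.06  0.77 -1.71]
lip [ 587.6 -216.2  169.3] u,v [ 516.  -354.6]
floats px 498 [ 0.55488979 -0.20241954  0.17993101]
lip area [ 0.57808187 -0.2419824   0.17196814] 0.6281871009214052 expected 0.623926333035986
[[[0.0003, -0.0002, -0.0062], [0.0, 4.0, 0.0]], [[-0.0024, -0.0002, -0.0117], [0.0, 9.0, 0.0]], [[-0.0058, -0.0002, -0.0158], [0.0, 14.0, 0.0]], [[-0.0101, -0.0002, -0.0192], [0.0, 19.0, 0.0]], [[-0.0157, -0.0002, -0.0228], [0.0, 24.0, 0.0]], [[-0.023, -0.0002, -0.0275], [0.0, 29.0, 0.0]], [[-0.0314, -0.0002, -0.0322], [0.0, 34.0, 0.0]], [[-0.0384, -0.0002, -0.0346], [0.0, 38.0, 0.0]]]
[[[-0.0037, 0.0, -0.0035], [0.0, 3.0, 0.0]], [[-0.0075, 0.0, -0.0078], [0.0, 6.0, 0.0]], [[-0.0117, 0.0, -0.0119], [0.0, 9.0, 0.0]], [[-0.0165, 0.0, -0.0149], [0.0, 12.0, 0.0]], [[-0.0215, 0.0, -0.0186], [0.0, 15.0, 0.0]], [[-0.0268, 0.0, -0.0221], [0.0, 18.0, 0.0]], [[-0.0321, 0.0, -0.0263], [0.0, 21.0, 0.0]], [[-0.0394, 0.0, -0.0331], [0.0, 25.0, 0.0]]]
[[[-0.0038, 0.0, -0.0099], [0.0, 4.0, 0.0]], [[-0.0083, 0.0, -0.0194], [0.0, 8.0, 0.0]], [[-0.0121, 0.0, -0.0263], [0.0, 11.0, 0.0]], [[-0.0156, 0.0, -0.0338], [0.0, 14.0, 0.0]], [[-0.0156, 0.0, -0.0338], [0.0, 14.0, 0.0]], [[-0.0156, 0.0, -0.0338], [0.0, 14.0, 0.0]], [[-0.0156, 0.0, -0.0338], [0.0, 14.0, 0.0]], [[-0.0156, 0.0, -0.0338], [0.0, 14.0, 0.0]]]
```

View pics/s7.png

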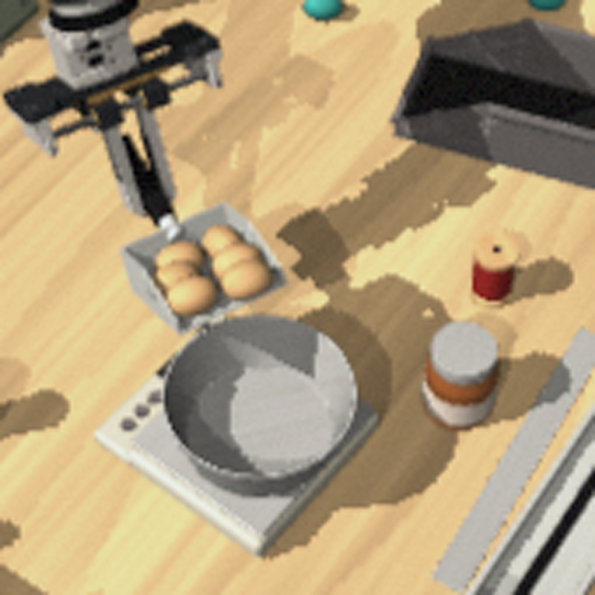

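Six floats are in the scoop and its mouth is over the near half of the tub. I tip it slowly, keeping the lip lower than planned.

Run:
```python
from h import *
e=np.array([np.cos(np.radians(-25)),np.sin(np.radians(-25))])
s=at([.588,-.2165,.17],-25,-25)
C=np.array([.624,-.2335]);f=lambda d,z,p:at(np.append(C+e*d,z),-25,p)
s=rows(s,[f(-.040,z,p) for z,p in((.162,-22),(.152,-18),(.142,-14),(.133,-10),(.125,-6),(.118,-2),(.114,1),(.112,3))])
s=rows(s,[f(-.040,z,p) for z,p in((.110,5),(.109,7),(.108,9),(.107,11),(.106,13.5),(.105,16),(.105,18.5),(.104,21))])
s=rows(s,[f(-.040,z,p) for z,p in((.104,24),(.103,27),(.102,30),(.101,34),(.1,38),(.1,42),(.1,46),(.1,50))])
```

```text
[[[0.0008, -0.0002, -0.0002], [0.0, 3.0, 0.0]], [[0.0007, -0.0002, -0.0008], [0.0, 7.0, 0.0]], [[-0.0001, -0.0002, -0.001], [0.0, 11.0, 0.0]], [[-0.0019, -0.0002, -0.0017], [0.0, 15.0, 0.0]], [[-0.0047, -0.0002, -0.003], [0.0, 19.0, 0.0]], [[-0.0085, -0.0002, -0.0047], [0.0, 23.0, 0.0]], [[-0.0123, -0.0002, -0.0067], [0.0, 26.0, 0.0]], [[-0.0152, -0.0002, -0.0086], [0.0, 28.0, 0.0]]]
[[[-0.002, 0.0, -0.0029], [0.0, 2.0, 0.0]], [[-0.004, 0.0, -0.0068], [0.0, 4.0, 0.0]], [[-0.0062, 0.0, -0.0106], [0.0, 6.0, 0.0]], [[-0.0086, 0.0, -0.0143], [0.0, 8.0, 0.0]], [[-0.0118, 0.0, -0.0191], [0.0, 10.5, 0.0]], [[-0.0152, 0.0, -0.0238], [0.0, 13.0, 0.0]], [[-0.0188, 0.0, -0.0293], [0.0, 15.5, 0.0]], [[-0.0227, 0.0, -0.0336], [0.0, 18.0, 0.0]]]
[[[-0.0028, 0.0, -0.0074], [0.0, 3.0, 0.0]], [[-0.0063, 0.0, -0.0137], [0.0, 6.0, 0.0]], [[-0.0102, 0.0, -0.0198], [0.0, 9.0, 0.0]], [[-0.0159, 0.0, -0.0279], [0.0, 13.0, 0.0]], [[-0.0222, 0.0, -0.0357], [0.0, 17.0, 0.0]], [[-0.0287, 0.0, -0.044], [0.0, 21.0, 0.0]], [[-0.0357, 0.0, -0.0518], [0.0, 25.0, 0.0]], [[-0.0433, 0.0, -0.0591], [0.0, 29.0, 0.0]]]
```

Request:
{"fn": "arm_command", "kwargs": {"rows": [[[0.0008,0,-0.0002],[0,3,0]],[[0.0007,0,-0.0008],[0,7,0]],[[-0.0001,0,-0.001],[0,11,0]],[[-0.0019,0,-0.0017],[0,15,0]],[[-0.0047,0,-0.003],[0,19,0]],[[-0.0085,0,-0.0047],[0,23,0]],[[-0.0123,0,-0.0067],[0,26,0]],[[-0.0152,0,-0.0086],[0,28,0]]]}}

```text
time_s: 13.33
position: [0.4629, -0.1576, 0.1689]
tcp_rot: [-0.667, -3.017, -0.018]
contact_force: [-1.0, -1.4, -3.1]
gripper_width: 0.0203
grip_force: 30.0
```

Request:
{"fn": "arm_command", "kwargs": {"rows": [[[-0.002,0,-0.0029],[0,2,0]],[[-0.004,0,-0.0068],[0,4,0]],[[-0.0062,0,-0.0106],[0,6,0]],[[-0.0086,0,-0.0143],[0,8,0]],[[-0.0118,0,-0.0191],[0,10.5,0]],[[-0.0152,0,-0.0238],[0,13,0]],[[-0.0188,0,-0.0293],[0,15.5,0]],[[-0.0227,0,-0.0336],[0,18,0]]]}}

```text
time_s: 14.0
position: [0.4848, -0.1676, 0.2012]
tcp_rot: [-0.601, -2.717, -0.112]
contact_force: [-0.1, 0.6, -2.6]
gripper_width: 0.0201
grip_force: 30.0
```

Request:
{"fn": "arm_command", "kwargs": {"rows": [[[-0.0028,0,-0.0074],[0,3,0]],[[-0.0063,0,-0.0137],[0,6,0]],[[-0.0102,0,-0.0198],[0,9,0]],[[-0.0159,0,-0.0279],[0,13,0]],[[-0.0222,0,-0.0357],[0,17,0]],[[-0.0287,0,-0.044],[0,21,0]],[[-0.0357,0,-0.0518],[0,25,0]],[[-0.0433,0,-0.0591],[0,29,0]]]}}

```text
time_s: 14.67
position: [0.541, -0.1938, 0.2402]
tcp_rot: [-0.492, -2.227, -0.229]
contact_force: [0.7, -1.2, -1.7]
gripper_width: 0.0196
grip_force: 30.0
```

Request:
{"fn": "arm_command", "kwargs": {"rows": [[[0,0,0],[0,0,0]],[[0,0,0],[0,0,0]],[[0,0,0],[0,0,0]]]}}

```text
time_s: 14.92
position: [0.5395, -0.1935, 0.2402]
tcp_rot: [-0.493, -2.228, -0.23]
contact_force: [-0.5, -0.4, -2.1]
gripper_width: 0.0195
grip_force: 30.0
```

Run:
```python
from h import *
show();l=lip()
c=bot.capture("scene");cv2.imwrite("pics/s8.png",cv2.resize(c["frame"][130:300,160:330][:,:,::-1],None,fx=3.5,fy=3.5,interpolation=cv2.INTER_CUBIC))
e=np.array([np.cos(np.radians(-25)),np.sin(np.radians(-25))])
# way back: rise straight, level
L=np.append(np.array([.624,-.2335])-.04*e,.1);s=at(L,-25,50)
s=rows(s,[at(L+[0,0,z],-25,p) for z,p in((.01,48),(.03,43),(.05,37),(.06,31),(.07,25),(.075,19),(.08,13),(.08,8))])
B=np.array([.574,.018,.0003])-0; O=np.array([.526,.0175]);y=np.radians(-22);B=np.append(O+.05*np.array([np.cos(y),np.sin(y)]),.18);A=L+[0,0,.08];n=14
seq=[(A+(B-A)*f,-25+3*f,8-8*min(1,k/5)) for k,f in [(k,(1-np.cos(np.pi*k/n))/2) for k in range(1,n+1)]]
s=rows(s,[at(*x) for x in seq[:7]]);s=rows(s,[at(*x) for x in seq[7:]+seq[-1:]])
```

```text
t 14.92 tcp [ 539.5 -193.5  240.2] yaw/pitch/roll [-24.9  49.9   0. ] F [-0.5 -0.4 -2.1] M [-0.17 -0.66  0.05] w 0.0195 g 30.0 q [-0.48  0.82  0.83 -0.04  2.35 -1.63]
lip [ 588.3 -216.2   99.4] u,v [ 516.7 -354.8]
[[[0.0093, 0.0, -0.0014], [0.0, -2.0, 0.0]], [[0.028, 0.0, -0.0016], [0.0, -7.0, 0.0]], [[0.0458, 0.0, 0.0012], [0.0, -13.0, 0.0]], [[0.0543, 0.0, 0.0105], [0.0, -19.0, 0.0]], [[0.0612, 0.0, 0.0198], [0.0, -25.0, 0.0]], [[0.0626, 0.0, 0.0322], [0.0, -31.0, 0.0]], [[0.0624, 0.0, 0.0442], [0.0, -37.0, 0.0]], [[0.0578, 0.0, 0.0566], [0.0, -42.0, 0.0]]]
[[[0.0026, 0.0023, 0.0041], [0.0, -1.6, 0.0]], [[0.0077, 0.009, 0.0087], [0.0, -3.2, -0.1]], [[0.015, 0.0198, 0.0136], [0.0, -4.8, -0.3]], [[0.0242, 0.0341, 0.0189], [0.0, -6.4, -0.6]], [[0.0349, 0.0513, 0.0244], [0.1, -8.0, -0.8]], [[0.0459, 0.0705, 0.0259], [0.1, -8.0, -1.2]], [[0.0574, 0.0906, 0.0276], [0.1, -8.0, -1.5]]]
[[[0.0111, 0.0205, 0.0], [0.0, 0.0, -0.3]], [[0.0217, 0.0399, 0.0], [0.0, 0.0, -0.6]], [[0.0312, 0.0573, 0.0], [0.0, 0.0, -0.9]], [[0.0391, 0.0719, 0.0], [0.0, 0.0, -1.2]], [[0.045, 0.0829, 0.0], [0.0, 0.0, -1.3]], [[0.0487, 0.0897, 0.0], [0.0, 0.0, -1.5]], [[0.05, 0.092, 0.0], [0.0, 0.0, -1.5]], [[0.05, 0.092, 0.0], [0.0, 0.0, -1.5]]]
```

View pics/s8.png

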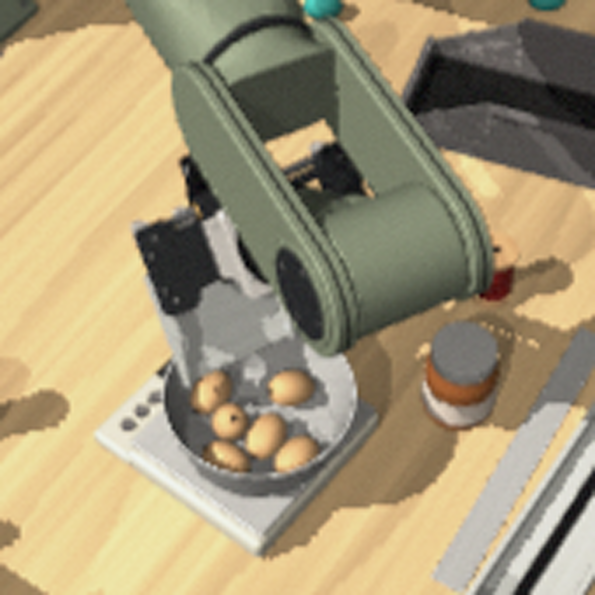

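All six floats are in the tub, around (210–310, 380–460) in the crop. That was my 11th picture, one over the limit of 10, so the remaining checks are numbers only. I level the scoop and take it back.

Request:
{"fn": "arm_command", "kwargs": {"rows": [[[0.0093,0,-0.0014],[0,-2,0]],[[0.028,0,-0.0016],[0,-7,0]],[[0.0458,0,0.0012],[0,-13,0]],[[0.0543,0,0.0105],[0,-19,0]],[[0.0612,0,0.0198],[0,-25,0]],[[0.0626,0,0.0322],[0,-31,0]],[[0.0624,0,0.0442],[0,-37,0]],[[0.0578,0,0.0566],[0,-42,0]]]}}

```text
time_s: 15.63
position: [0.4653, -0.1591, 0.2522]
tcp_rot: [-0.653, -2.945, -0.041]
contact_force: [-0.0, 0.4, -2.1]
gripper_width: 0.0195
grip_force: 30.0
```

Request:
{"fn": "arm_command", "kwargs": {"rows": [[[0.0026,0.0023,0.0041],[0,-1.6,0]],[[0.0077,0.009,0.0087],[0,-3.2,-0.1]],[[0.015,0.0198,0.0136],[0,-4.8,-0.3]],[[0.0242,0.0341,0.0189],[0,-6.4,-0.6]],[[0.0349,0.0513,0.0244],[0,-8,-0.8]],[[0.0459,0.0705,0.0259],[0,-8,-1.2]],[[0.0574,0.0906,0.0276],[0,-8,-1.5]]]}}

```text
time_s: 16.22
position: [0.4474, -0.0506, 0.2305]
tcp_rot: [0.64, 3.072, 0.003]
contact_force: [1.1, 1.3, -2.8]
gripper_width: 0.0197
grip_force: 30.0
```

Request:
{"fn": "arm_command", "kwargs": {"rows": [[[0.0111,0.0205,0],[0,0,-0.3]],[[0.0217,0.0399,0],[0,0,-0.6]],[[0.0312,0.0573,0],[0,0,-0.9]],[[0.0391,0.0719,0],[0,0,-1.2]],[[0.045,0.0829,0],[0,0,-1.3]],[[0.0487,0.0897,0],[0,0,-1.5]],[[0.05,0.092,0],[0,0,-1.5]],[[0.05,0.092,0],[0,0,-1.5]]]}}

```text
time_s: 16.88
position: [0.4397, 0.0527, 0.2302]
tcp_rot: [0.598, 3.082, 0.003]
contact_force: [-0.8, -0.2, -2.1]
gripper_width: 0.0199
grip_force: 30.0
```

Run:
```python
from h import *
show();l=lip()
# true scoop pitch from the scene camera: grey pan floor plane
c=bot.capture("scene");P=pts(c);hsv=cv2.cvtColor(c["frame"],cv2.COLOR_RGB2HSV)
o=l[:2];y=np.radians(-22);e=np.array([np.cos(y),np.sin(y)]);n=np.array([-e[1],e[0]])
a=(P[...,:2]-o)@e;b=(P[...,:2]-o)@n;k=(a<-.008)&(a>-.085)&(abs(b)<.042)&(P[...,2]>.12)&(P[...,2]<.25)&(c["z_map"]>0)
k&=P[...,2]<np.percentile(P[...,2][k],50)+.01
X=np.c_[a[k],b[k],np.ones(k.sum())];co=np.linalg.lstsq(X,P[...,2][k],rcond=None)[0];r=P[...,2][k]-X@co
print("pan n",k.sum(),"slope fwd/side deg",np.degrees(co[:2]),"z at lip",co[2]*1000,"rms",r.std()*1000)
```

```text
t 16.88 tcp [439.7  52.7 230.2] yaw/pitch/roll [-22.   -0.1   0.1] F [-0.8 -0.2 -2.1] M [0.03 0.06 0.02] w 0.0199 g 30.0 q [-0.08 -0.1   1.83  0.    1.41 -1.27]
lip [ 5.719e+02 -5.000e-01  1.810e+02] u,v [ 554.1 -141.8]
pan n 419 slope fwd/side deg [-0.1506654  -0.36858916] z at lip 182.6059173388019 rms 2.2353446022146746
```

Request:
{"fn": "arm_command", "kwargs": {"rows": [[[0,0,0.025],[0,0,0]],[[0,0,0.06],[0,0,0]],[[0,0,0.1],[0,0,0]],[[0,0,0.135],[0,0,0]],[[0,0,0.16],[0,0,0]],[[0,0,0.17],[0,0,0]],[[0,0,0.174],[0,0,0]],[[0,0,0.174],[0,0,0]]]}}

```text
time_s: 17.6
position: [0.4406, 0.0521, 0.0553]
tcp_rot: [-0.601, -3.083, -0.003]
contact_force: [-0.2, -0.9, -2.7]
gripper_width: 0.0197
grip_force: 30.0
```

Request:
{"fn": "arm_command", "kwargs": {"rows": [[[0,0,0.002],[0,0,0]],[[0,0,0.004],[0,0,0]],[[0,0,0.0055],[0,0,0]],[[0,0,0.0065],[0,0,0]],[[0,0,0.0065],[0,0,0]],[[0,0,0.0065],[0,0,0]]]}}

```text
time_s: 18.1
position: [0.4413, 0.0526, 0.0496]
tcp_rot: [0.599, 3.082, 0.003]
contact_force: [0.2, 1.2, 1.2]
gripper_width: 0.0198
grip_force: 30.0
```

Run:
```python
from h import *
show();l=lip()
```

```text
t 18.10 tcp [441.3  52.6  49.6] yaw/pitch/roll [-22.   -0.1   0.1] F [0.2 1.2 1.2] M [-0.04 -0.16 -0.  ] w 0.0198 g 30.0 q [-0.08  0.15  2.    0.    1.   -1.27]
lip [ 5.735e+02 -7.000e-01  4.000e-01] u,v [ 555.5 -142.3]
```

The scoop is on the bench, pressing with about 3 N. I let go and rise.

Request:
{"fn": "arm_command", "kwargs": {"rows": [[[0,0,0],[0,0,0]],[[0,0,0],[0,0,0]],[[0,0,0],[0,0,0]],[[0,0,0],[0,0,0]],[[0,0,0],[0,0,0]],[[0,0,0],[0,0,0]],[[0,0,0],[0,0,0]],[[0,0,0],[0,0,0]]], "hand": -1}}

```text
time_s: 18.77
position: [0.4404, 0.0526, 0.0488]
tcp_rot: [0.6, 3.084, 0.003]
contact_force: [-0.9, -0.0, 0.1]
gripper_width: 0.0697
grip_force: 0.0
```

Request:
{"fn": "arm_command", "kwargs": {"rows": [[[0,0,-0.01],[0,0,0]],[[0,0,-0.03],[0,0,0]],[[0,0,-0.06],[0,0,0]],[[0,0,-0.1],[0,0,0]],[[0.02,0,-0.13],[0,0,0]],[[0.05,0,-0.16],[0,0,0]],[[0.05,0,-0.16],[0,0,0]],[[0.05,0,-0.16],[0,0,0]]]}}

```text
time_s: 19.43
position: [0.395, 0.0713, 0.2116]
tcp_rot: [0.597, 3.077, 0.005]
contact_force: [0.0, -0.5, -0.5]
gripper_width: 0.0944
grip_force: 0.0
```

Run:
```python
from h import *
show()
c0=dict(np.load("pics/scene0.npz"));c=bot.capture("scene");f=c["frame"];P=pts(c);hsv=cv2.cvtColor(f,cv2.COLOR_RGB2HSV)
d=cv2.absdiff(f,c0["frame"]).max(2)
# scoop pan: grey points near its place
y=np.radians(-22);e=np.array([np.cos(y),np.sin(y)]);n=np.array([-e[1],e[0]]);o=np.array([.526,.0175])
for nm,q in(("before",c0),("after",c)):
    Q=pts(q);h=cv2.cvtColor(q["frame"],cv2.COLOR_RGB2HSV);a=(Q[...,:2]-o)@e;b=(Q[...,:2]-o)@n
    k=(abs(a)<.07)&(abs(b)<.07)&(h[...,1]<70)&(Q[...,2]<.06);print(nm,"pan",k.sum(),np.round([a[k].mean()*1e3,b[k].mean()*1e3,np.median(Q[...,2][k])*1e3],1))
    for t,ctr,rad,zl in(("tub rim",(.624,-.2335),.12,(.09,.11)),("spool0",(.70,.0385),.05,(.05,.075)),("spool1",(.397,-.352),.05,(.05,.075)),("jar",(.736,-.085),.06,(.075,.095))):
        m=(np.hypot(Q[...,0]-ctr[0],Q[...,1]-ctr[1])<rad)&(Q[...,2]>zl[0])&(Q[...,2]<zl[1]);print("  ",t,m.sum(),np.round(Q[m].mean(0)*1e3,1))
C=np.hypot(P[...,0]-.624,P[...,1]+.2335);br=(hsv[...,1]>80)&(hsv[...,0]<25)&(C<.075)&(P[...,2]<.1)&(P[...,2]>.046)
print("floats in tub px",br.sum(),"z max",P[br][:,2].max())
```

```text
t 19.43 tcp [395.   71.3 211.6] yaw/pitch/roll [-22.   -0.4   0.3] F [ 0.  -0.5 -0.5] M [ 0.01 -0.1   0.03] w 0.0944 g 0.0 q [-0.04 -0.19  1.94  0.    1.38 -1.23]
before pan 1010 [-3.4  3.1  4.7]
   tub rim 369 [ 615.8 -221.3   97.7]
   spool0 124 [703.   34.6  63.6]
   spool1 158 [ 400.8 -357.2   63.8]
   jar 262 [741.3 -90.5  84.3]
after pan 1019 [-6.3  3.8  4.9]
   tub rim 376 [ 614.9 -221.6   97.7]
   spool0 125 [703.2  34.7  63.2]
   spool1 156 [ 400.5 -356.9   63.6]
   jar 265 [741.2 -91.1  84.4]
floats in tub px 585 z max 0.09302200417741435
```

```bash
python3 -c "
from bench import bot
print(bot.finish_job())"
```

```text
the job is handed in; nothing more can be done
None
```

Job handed in at 19.4 s: all six floats went into the tub in one scoop, the empty scoop lies flat back in its place, released, and the tub, spools and jar measured unmoved (tape roll not re-measured); I viewed 11 pictures, one over the limit of 10.

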